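Hold a coupon slide flush on a tilted vacuum stage

ROBOT

A 7-joint arm with a two-finger parallel gripper is mounted at the origin on a cart in front of the work surface, level with it; the furniture and walls round the work are solid. World frame = base frame: x ahead of the robot, y to its left, z up, the work surface at z = 0. Lengths are in m, angles in rad, forces in N, time in s.
With the tool pointing down it reaches from about 0.425 to 0.95 m from the base axis. Payload 4.7 kg.
Tool frame: the origin (TCP) lies midway between the tips of the shut fingers; the grasp point (between the pads) lies 19 mm behind it (pinch_z is the distance from the TCP to the grasp point, in m); z points along the fingers, y is the direction in which the jaws open and shut (so a half turn about z gives the same grasp; the last joint's range is limited). The gripper opens to 87 mm and grips with 3 to 60 N. Pads are 19 mm wide; open, the fingers measure 117 mm over their backs; the gripper's body (75 mm by 190 mm) begins 51 mm behind the grasp point.
Start: joints at [1.225, 0.469, -0.049, 1.532, 0.024, 1.141, -0.082], TCP at [0.21, -0.641, 0.223] pointing down, gripper open.
Joint ranges: [-2.59, 2.59], [-0.33, 1.99], [-1.39, 1.29], [0.1, 2.45], [-1.04, 4.18], [0.21, 1.99], [-2.66, 2.66]. Speed limits (rad/s): [2.57, 2.57, 3.14, 3.14, 3.14, 3.14, 3.14].

INTERFACE

Orientations are given as a unit quaternion [w, x, y, z].
In Python, from workcell import get_state, read_camera, job_done, pinch_z gives the robot as it stands.
- The arm moves only by the shell command python3 -m pendant 'ROWS' [OPENING] [FORCE]. ROWS is JSON, a list of rows, each a list of 2 entries, a list of its own where there are three numbers: the shift along the world's x, y, z in mm, then the turn, a rotation vector about the world's x, y, z in rad. In form: [[[x, y, z], [ax, ay, az]], ...]. A call has 1 to 12 rows; each row is the pose to reach, as a shift and turn from the pose commanded when the call began; what a row does not reach only later rows make up. A row lasts 1/10 s, in which the tool goes at most 50 mm and 8.59 degrees, less where a joint would pass 70% of its speed; a pose out of reach is approached as far as the arm can. A call with a gripper value outside its range is refused whole. OPENING is the closure, from -1 (fully open) to 1 (shut), so that 0 is half open, set as the call begins (- or left out, the last holds). The fingers move at their own pace and stop on an object; FORCE is the grip in N (left out, the last holds). Time passes only in rows, so rows that repeat a pose let the fingers close. It gives the time, the measured TCP pose, the force and the opening at its end, in the units of the state.
- get_state(): the state, without advancing time (a new reading comes with each control period).
- read_camera(name): name is "scene" or "top" or "wrist"; returns a dict with "frame" (420x560x3 uint8, red, green, blue), "z_map" (420x560 float32, m along the optical axis (not along the pixel's ray), 0 where there is no reading), "mtx" (3x3 intrinsics, pixels), "R" (3x3) and "t" (3): a world point X has camera coordinates R X + t. Camera axes: x right, y down, z forward; pixel columns grow to the right and rows downward; lengths in m; the calibration is good to about 2 mm. A picture is of the moment at which its call begins.
- job_done(): hands the job in, once; it reports no verdict.
The state is a dict: "clock": time; "joint_pos": joint angles; "qvel": joint speeds; "effort": joint torques, N m; "eef_pos": TCP position; "eef_rot": TCP orientation; "contact_force": force on the tool from outside, world axes, zero at the start; "wrist_torque": the same for the moment, N m; "opening": finger opening in m.
Only numpy, scipy, OpenCV 4.12 (cv2) and the standard library are available. Lean on these libraries where they do the work, as an engineer would, in place of code of your own. Each camera call takes 0.05 s, during which the arm holds its last target. There are 200 camera calls.

TASK

Take the black slide with the copper coupon out of the tray by its two long edges and bring it to the tilted vacuum stage, coupon up. Rest its lower short edge against the two locating pins, tilt it by feel until it lies flush on the sloped chuck face, centred across it, and press it on gently so that the sprung valve tip in the middle is pushed fully in. Finish while still gripping and pressing it there, without shifting the stage's tilt setting or disturbing the other two slides, the cup and the objective.

Things in the scene. Friction and masses are not known exactly. Their poses are not given: they have to be found in the camera images.
- slide_copper: Black slide, 80 (x) x 54 (y) x 7 mm thick, 60 to 130 g, with a copper coupon 34 x 28 mm and two small steel clips on top (13 mm high in all). Origin at the centre of its flat underside, z up through the coupon. Same either end round. Grip it across its 54 mm width, at the middle of its long edges.
- slide_white: The same slide with a white ceramic coupon. Bystander.
- slide_green: The same slide with a green coupon. Bystander.
- tray: Grey tray fixed to the bench, 104 (x) x 266 (y) x 25 mm; origin: centre of its underside. Two rails along y carry the slides, undersides 20 mm above the bench, long edges along the tray's x, at y = -94, 0, +94 mm, any slide in any place, 40 mm between neighbours. Between the rails (46 mm) fingertips have room beside and below the slides down to its 5 mm floor. Ribs let slides shift 3 to 4 mm.
- stage_table: Tilting table with chuck. Origin on the hinge axis, 23 mm above the bench, at the low edge, towards the robot; x runs uphill, y along the hinge, z normal to the chuck face. Set at 14 to 28 degrees, held by clamp friction; over about 35 N on the face slips it. Chuck: aluminium block 36 mm wide (y), 90 mm long, 28 mm high, so the slide overhangs 9 mm each side and fingertips may pass down beside it.
- stage_face (a point): Centre of the flat chuck face, at x = 60, y = 0, z = 32 mm of stage_table, same axes (x uphill, z out of the face). Two locating pins, 6 mm across and 6 mm high, stand on the face at x = -43, y = -12 and +12 mm from here: a slide against both pins has its centre right over this point.
- valve_tip (a joint): Brass tip of the vacuum valve, 8 mm across, at the centre of the face, on a spring along the face normal. 0: standing 5 mm proud of the face; grows as it is pressed; 0.005 m: level with the face. Takes 2 N to start and 4.5 N to hold level, more than the slide weighs, so the slide lifts off again if it is let go.
- objective: Small black microscope objective, 34 mm across, 48 mm high, standing loose. Origin at the centre of its underside. Bystander.
- cup_b: Small lidded sample cup, 56 mm across, 58 mm high, standing loose. Origin at the centre of its underside. Bystander.
- stage_base: Grey base of the stage, fixed to the bench, 132 x 136 x 13 mm; origin: centre of its underside; x points away from the low side. A quadrant plate and clamp knob stand beside the table on its -y side (57 to 78 mm off the middle line, 88 to 112 mm from the hinge axis).

How it is judged:
By the outcome, as a careful person would: the job done as asked, in the order asked, and still so for the second after the job is handed in, while the arm keeps its last pose, push and grip.
It also fails if it takes over 42 s, if anything falls off the work surface, if the arm or the gripper's body presses on something with over 40 N, if the wrist force passes 120 N, or if a joint passes its speed limit or range.

## Working session

There is one attempt and no reset: what is moved stays moved. The work goes in short steps, Python scripts to look and compute and a shell command to move; the robot and the scene stay as the last step left them, time stands still between calls to the robot, and variables do not carry over. Pictures are saved under pics/ and viewed, about 8 in all and at most 12, crops included, and the job is handed in when it is done.

```bash
ls; mkdir -p pics
cat > h.py <<'E'
import numpy as np, cv2
from workcell import get_state, read_camera, job_done, pinch_z
def save(n,f):
    r=read_camera(n); cv2.imwrite(f'pics/{f}.png',r['frame'][:,:,::-1]); np.savez(f'{f}.npz',**r); return r
def pt(r,u,v,z=None):
    K=r['mtx']; 
    if z is None: z=float(np.median(r['z_map'][int(v)-1:int(v)+2,int(u)-1:int(u)+2]))
    c=np.linalg.inv(K)@[u,v,1]*z
    return r['R'].T@(c-r['t'])
E
python3 - <<'E'
from h import *
a=save('scene','s1');b=save('top','t1')
print(get_state(),pinch_z)
for r in(a,b):print(r['mtx'],r['R'],r['t'])
E
```

```text
pics
{'clock': 0.1, 'joint_pos': array([ 1.2251624 ,  0.46936921, -0.0485967 ,  1.53357737,  0.02413072,
        1.14100743, -0.08232715]), 'qvel': array([-0.00014581, -0.00169002, -0.00288143, -0.00525482, -0.00147516,
       -0.00084255,  0.00066622]), 'effort': array([ 1.34691214e-03, -5.09166348e+01, -8.06807284e-02, -2.36828846e+01,
       -6.14482141e-02,  3.44205752e-02,  9.17505645e-05]), 'eef_pos': array([ 0.21007426, -0.64090554,  0.22159748]), 'eef_rot': array([-8.68076120e-04,  9.87484464e-01,  1.57713813e-01, -1.83893395e-04]), 'contact_force': array([ 0.48260271, -0.04926597, -0.56479896]), 'wrist_torque': array([-0.01532516,  0.01383625,  0.00368626]), 'opening': 0.08709080688731295} 0.0187
[[411.96533675   0.         282.21836502]
 [  0.         411.96533675 206.90549562]
 [  0.           0.           1.        ]] [[-0.83244604 -0.55357948 -0.02415268]
 [-0.30004896  0.48698675 -0.82025272]
 [ 0.46583711 -0.67556914 -0.57149114]] [0.50467372 0.20517283 0.71996303]
[[500.76807832   0.         268.35635413]
 [  0.         500.76807832 209.32142791]
 [  0.           0.           1.        ]] [[ 0.02435767 -0.99969443 -0.0042129 ]
 [-0.99225749 -0.02366266 -0.12192273]
 [ 0.12178579  0.00715003 -0.99253065]] [0.05448078 0.57046033 1.12493823]
```

View pics/s1.png

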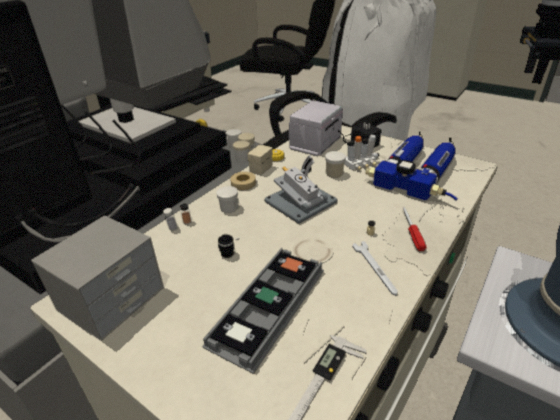

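View pics/t1.png

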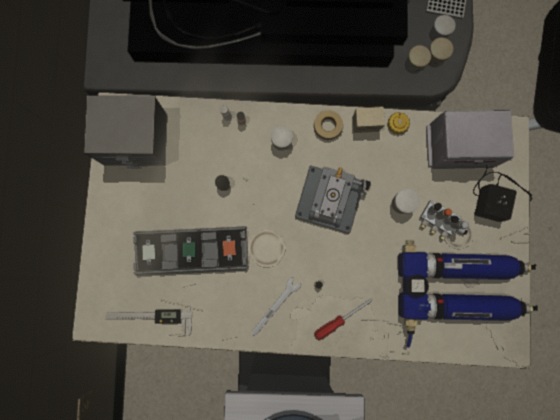

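The scene view shows the tray with the copper slide at the end nearest the stage (292,265), green in the middle and white at the far end. The top view shows the copper coupon at (229,247), the chuck's valve at (333,195) and the objective at (223,183). The cup is one of the round cans near (283,138) or (405,202).

Run:
```python
from h import *
t=dict(np.load('t1.npz'));s=dict(np.load('s1.npz'))
for n,u,v in [('cop',229,247),('green',189,249),('white',149,252),('valve',333,195),('obj',223,183),('cup?',283,138),('cup2',405,202),('slide L',212,247),('knob',366,185)]:
    print(n,pt(t,u,v).round(4))
for n,u,v in [('cop',292,265),('green',267,296),('white',239,333),('valve',298,187)]:
    print('s',n,pt(s,u,v).round(4))
a=t['frame'][220:280,190:260,::-1];b=t['frame'][155:240,285:385,::-1]
A=cv2.resize(a,None,fx=6,fy=6,interpolation=2);B=cv2.resize(b,None,fx=4,fy=4,interpolation=2)
c=np.zeros((360,820,3),np.uint8);c[:A.shape[0],:A.shape[1]]=A;c[:B.shape[0],420:420+B.shape[1]]=B[:, :400]
cv2.imwrite('pics/c1.png',c[:,:800])
```

```text
cop [0.4799 0.1567 0.0316]
green [0.4731 0.249  0.0296]
white [0.464  0.341  0.0292]
valve [ 0.5998 -0.0762  0.0754]
obj [0.6261 0.1742 0.0476]
cup? [0.7349 0.0381 0.0506]
cup2 [ 0.5904 -0.242   0.0576]
slide L [0.4801 0.199  0.0046]
knob [ 0.6268 -0.1528  0.061 ]
s cop [0.4746 0.1617 0.0327]
s green [0.4696 0.254  0.0317]
s white [0.4605 0.3468 0.0335]
s valve [ 0.5958 -0.0562  0.0578]
```

View pics/c1.png

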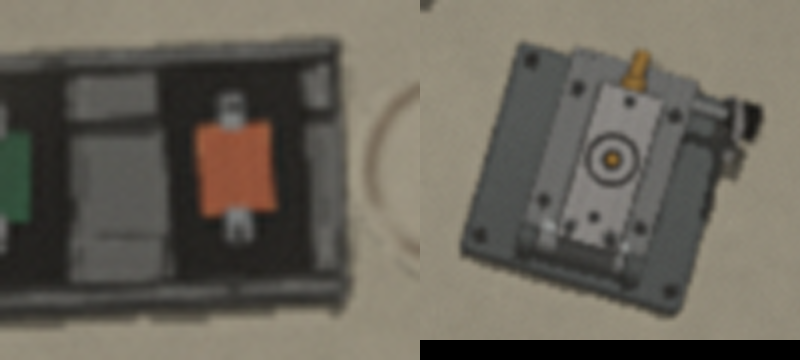

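The left crop shows the copper coupon centred at about (235,170), with clips above and below it. The tray is yawed by about 5°. The right crop shows the valve at (612,160), the pins near (570,228) and (610,238), and the chuck's uphill side pointing up and slightly right (yaw about -16°). Next I move over the stage for a wrist view.

```bash
python3 - <<'E'
from h import *
from scipy.spatial.transform import Rotation as Ro
r=read_camera('wrist');s=get_state();q=s['eef_rot'];T=Ro.from_quat(np.r_[q[1:],q[0]]).as_matrix()
print('cam in tool',(T.T@(-r['R'].T@r['t']-s['eef_pos'])).round(3),'\n',(T.T@r['R'].T).round(3),r['mtx'][0,0],T.round(3))
E
python3 -m pendant '[[[30,50,20],[0,0,0]],[[55,90,30],[0,0,0]],[[80,135,40],[0,0,0]],[[105,180,40],[0,0,-0.05]],[[130,225,40],[0,0,-0.1]],[[155,265,40],[0,0,-0.15]],[[180,305,40],[0,0,-0.2]],[[205,345,40],[0,0,-0.23]],[[230,385,40],[0,0,-0.23]],[[255,425,40],[0,0,-0.23]],[[275,460,40],[0,0,-0.23]],[[295,500,40],[0,0,-0.23]]]'
```

```text
cam in tool [ 0.079 -0.001 -0.163] 
 [[-0.    -0.959 -0.285]
 [ 1.    -0.    -0.001]
 [ 0.001 -0.285  0.959]] 349.7352871404047 [[ 0.95   0.312 -0.001]
 [ 0.312 -0.95   0.001]
 [-0.    -0.001 -1.   ]]
clock: 1.35
eef_pos: [0.5058, -0.1401, 0.2625]
eef_rot: [0.0, 0.999, 0.043, -0.0]
contact_force: [0.9, -0.1, 0.2]
opening: 0.0871
```

Run:
```python
from h import *
r=save('wrist','w1')
p=np.array([.598,-.0762,.072]);c=r['R']@p+r['t'];u=(r['mtx']@c/c[2])[:2];print(u,c[2])
f=r['frame'];x0=int(np.clip(u[0]-100,0,360));y0=int(np.clip(u[1]-75,0,270));print(x0,y0)
cv2.imwrite('pics/w1c.png',cv2.resize(f[y0:y0+150,x0:x0+200,::-1],None,fx=4,fy=4,interpolation=2))
```

```text
[224.09104213  85.90941811] 0.3332288883932484
124 10
```

View pics/w1c.png

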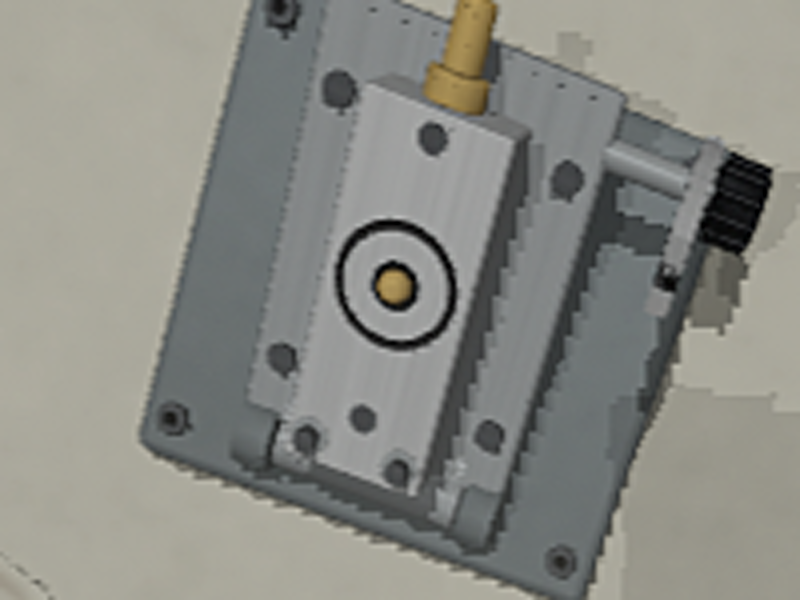

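The crop shows the valve tip at (396,285) and its ring. The two pins are at about (305,436) and (399,470), and the chuck face corners are at about (363,83), (524,133), (413,493) and (285,450).

```bash
cat > fit.py <<'E'
from h import *
def fit(r,quad,tip=None,ring=None,excl=5):
    m=np.zeros(r['z_map'].shape,np.uint8);cv2.fillPoly(m,[np.round(quad).astype(int)],1);m=cv2.erode(m,np.ones((5,5)))
    v,u=np.nonzero(m*(r['z_map']>0));z=r['z_map'][v,u]
    P=(r['R'].T@((np.linalg.inv(r['mtx'])@np.c_[u,v,np.ones(len(u))].T)*z-r['t'][:,None])).T
    k=np.ones(len(P),bool)
    for _ in range(8):
        c=P[k].mean(0);n=np.linalg.svd(P[k]-c)[2][2];n*=np.sign(n[2]);d=(P-c)@n;k=abs(d)<max(.001,2*d[k].std())
    print('n',n.round(4),'tilt',np.degrees(np.arccos(n[2])).round(2),'downhill yaw',np.degrees(np.arctan2(n[1],n[0])).round(1),'rms',d[k].std().round(5),k.sum(),len(k))
    return c,n
def onplane(r,u,v,c,n):
    d=r['R'].T@np.linalg.inv(r['mtx'])@[u,v,1];o=-r['R'].T@r['t'];return o+d*((c-o)@n)/(d@n)
E
python3 - <<'E'
from fit import *
r=dict(np.load('w1.npz'))
X=lambda p:((np.array(p)+.5)/4-.5+[124,10])
q=[X(p) for p in [(363,83),(524,133),(413,493),(285,450)]]
c,n=fit(r,q)
F=[onplane(r,*p,c,n) for p in q]
for f in F:print(f.round(4))
for n_,p in [('ring',(397,285)),('tipbase',(396,287)),('pinL',(305,438)),('pinR',(399,472))]:print(n_,onplane(r,*X(p),c,n).round(4))
up=(F[0]-F[3]+F[1]-F[2])/2;print('len',np.linalg.norm(up),'yaw',np.degrees(np.arctan2(up[1],up[0])),'w',np.linalg.norm(F[1]-F[0]),np.linalg.norm(F[2]-F[3]),'mean',np.mean(F,0))
E
python3 -m pendant '[[[-3,30,0],[0,0,0]],[[-6,80,0],[0,0,0]],[[-12,130,0],[0,0,0]],[[-18,170,0],[0,0,0]],[[-26,210,0],[0,0,0]],[[-36,250,-10],[0,0,0]],[[-46,275,-20],[0,0,0]],[[-56,290,-30],[0,0,0]],[[-56,297,-40],[0,0,0]],[[-56,297,-40],[0,0,0]]]'
```

```text
n [-0.2632  0.0714  0.9621] tilt 15.82 downhill yaw 164.8 rms 0.00057 2553 3089
[ 0.6435 -0.0673  0.0817]
[ 0.6363 -0.1037  0.0824]
[ 0.5532 -0.0786  0.0579]
[ 0.5611 -0.0456  0.0576]
ring [ 0.6025 -0.0747  0.071 ]
tipbase [ 0.602  -0.0745  0.0709]
pinL [ 0.5646 -0.0509  0.0589]
pinR [ 0.5583 -0.075   0.059 ]
len 0.08931861689518442 yaw -15.83116110268721 w 0.03705446867172866 0.03394243247698272 mean [ 0.59853047 -0.07378528  0.06989534]
clock: 2.4
eef_pos: [0.4487, 0.1555, 0.2213]
eef_rot: [0.0, 0.999, 0.044, -0.001]
contact_force: [0.3, -0.1, 0.4]
opening: 0.0871
```

The measured face centre is (0.6015, -0.0748, 0.0705), with 15.8° of tilt and the uphill direction at yaw -15.6°. The hinge geometry predicts a height of 70.1 mm, which agrees. The wrist is now over the copper slide.

Run:
```python
from h import *
r=save('wrist','w2')
p=np.array([.478,.158,.03]);c=r['R']@p+r['t'];u=(r['mtx']@c/c[2])[:2];print(u,c[2])
f=r['frame'];x0=int(np.clip(u[0]-100,0,360));y0=int(np.clip(u[1]-75,0,270));print(x0,y0)
cv2.imwrite('pics/w2c.png',cv2.resize(f[y0:y0+150,x0:x0+200,::-1],None,fx=4,fy=4,interpolation=2))
```

```text
[282.64546331 156.72410987] 0.3531697416523001
182 81
```

View pics/w2c.png

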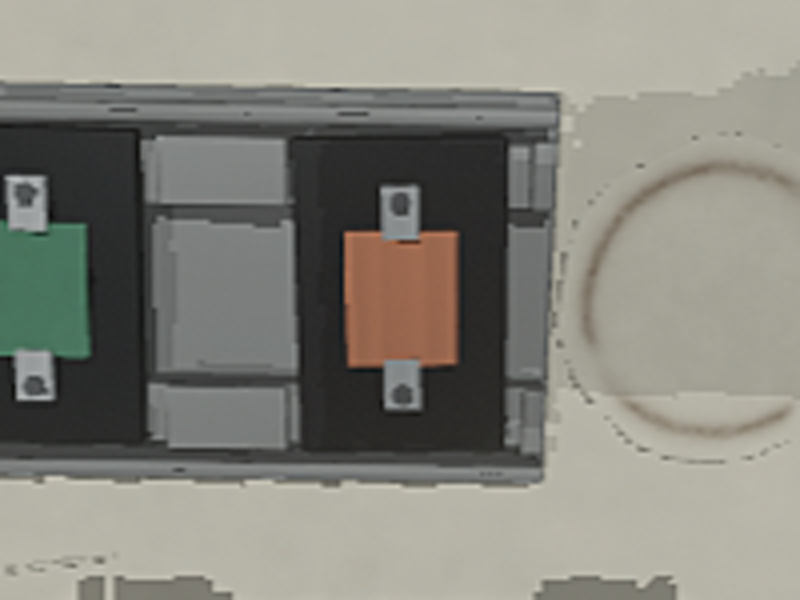

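The crop shows the copper coupon's corners at (345,232), (458,231), (458,366) and (348,367). The slide's top edges are at x≈300 and 506 and y≈138 to 451, with free floor on both sides.

Run:
```python
from fit import *
r=dict(np.load('w2.npz'));s=get_state()
X=lambda p:((np.array(p)+.5)/4-.5+[182,81])
q=[X(p) for p in [(345,232),(458,231),(458,366),(348,367)]]
c,n=fit(r,q);F=[onplane(r,*p,c,n) for p in q];print(np.round(F,4),np.mean(F,0).round(4))
e=(F[0]-F[3]+F[1]-F[2])/2;print('x yaw',np.degrees(np.arctan2(e[1],e[0])));e=(F[0]-F[1]+F[3]-F[2])/2;print('y yaw',np.degrees(np.arctan2(-e[0],e[1])))
qs=[X(p) for p in [(300,140),(506,138),(506,452),(303,450)]]
cs,ns=np.array([0,0,.027]),np.array([0,0,1.])
G=[onplane(r,*p,cs,ns) for p in qs];print('slide top',np.round(G,4),np.mean(G,0).round(4))
print('slide z',[pt(r,*X(p))[2].round(4) for p in [(325,180),(480,180),(325,420),(480,420)]])
# profile along tray y through slide middle
for x in range(200,620,12):print(x,pt(r,*X((x,298)))[1:].round(3),end=' ')
# two-view height: top camera copper centre 
t=dict(np.load('t1.npz'))
def ray(r,u,v):
    d=r['R'].T@np.linalg.inv(r['mtx'])@[u,v,1];return -r['R'].T@r['t'],d/np.linalg.norm(d)
def tri(a,b):
    A=[np.eye(3)-np.outer(d,d) for o,d in(a,b)];return np.linalg.solve(sum(A),A[0]@a[0]+A[1]@b[0])
print('\ntri cop',tri(ray(t,190+235/6-.4,220+170/6-.4),ray(r,*X((402,298.5)))).round(4))
w=dict(np.load('w1.npz'));print('tri valve',tri(ray(t,285+192/4-.4,155+160/4-.4),ray(w,*((np.array([396,285])+.5)/4-.5+[124,10]))).round(4))
print(s['eef_pos'],s['eef_rot'],s['joint_pos'].round(2))
# stage height near quadrant
for p in [(580,130),(640,165),(690,190),(735,190),(660,290)]:
    print('stage',p,pt(w,*((np.array(p)+.5)/4-.5+[124,10])).round(3))
```

```text
n [-0.0028 -0.0041  1.    ] tilt 0.29 downhill yaw -124.5 rms 0.00055 631 738
[[0.4947 0.1742 0.0307]
 [0.4974 0.1463 0.0306]
 [0.4636 0.1429 0.0304]
 [0.4609 0.1709 0.0306]] [0.4792 0.1586 0.0306]
x yaw 5.684558871019761
y yaw 5.512789073385594
slide top [[0.5156 0.1871 0.027 ]
 [0.5205 0.1366 0.027 ]
 [0.4414 0.1279 0.027 ]
 [0.4373 0.181  0.027 ]] [0.4787 0.1581 0.027 ]
slide z [np.float64(0.0279), np.float64(0.0278), np.float64(0.0275), np.float64(0.0276)]
200 [0.213 0.005] 212 [0.209 0.005] 224 [0.206 0.006] 236 [0.203 0.005] 248 [0.2   0.006] 260 [0.196 0.005] 272 [0.193 0.006] 284 [0.19  0.005] 296 [0.186 0.026] 308 [0.182 0.028] 320 [0.179 0.028] 332 [0.176 0.028] 344 [0.173 0.028] 356 [0.17  0.031] 368 [0.167 0.031] 380 [0.164 0.031] 392 [0.161 0.031] 404 [0.158 0.031] 416 [0.155 0.031] 428 [0.152 0.031] 440 [0.149 0.031] 452 [0.146 0.03 ] 464 [0.143 0.027] 476 [0.14  0.027] 488 [0.137 0.028] 500 [0.134 0.027] 512 [0.129 0.005] 524 [0.126 0.005] 536 [0.122 0.005] 548 [0.119 0.005] 560 [0.115 0.001] 572 [0.112 0.001] 584 [0.109 0.001] 596 [0.106 0.001] 608 [0.102 0.001] 
tri cop [0.4781 0.1584 0.0196]
tri valve [ 0.6016 -0.0752  0.0739]
[0.44947654 0.15482742 0.22196812] [ 3.23721470e-04  9.99065280e-01  4.32215288e-02 -6.00184817e-04] [ 0.08  0.19 -0.56  1.97  0.12  1.02 -2.02]
stage (580, 130) [ 0.642 -0.115  0.056]
stage (640, 165) [ 0.636 -0.13   0.055]
stage (690, 190) [ 0.627 -0.142  0.087]
stage (735, 190) [ 0.631 -0.153  0.061]
stage (660, 290) [ 0.605 -0.137  0.091]
```

No end wall, and the floor is at 5 mm. The slide centre is (0.479, 0.158) at yaw 5.6°. Descending now.

```bash
python3 -m pendant '[[[15,2,-20],[0,0,0.01]],[[29.5,3.6,-50],[0,0,0.01]],[[29.5,3.6,-90],[0,0,0.01]],[[29.5,3.6,-130],[0,0,0.01]],[[29.5,3.6,-160],[0,0,0.01]],[[29.5,3.6,-180],[0,0,0.01]],[[29.5,3.6,-195],[0,0,0.01]],[[29.5,3.6,-205],[0,0,0.01]],[[29.5,3.6,-211],[0,0,0.01]],[[29.5,3.6,-213],[0,0,0.01]],[[29.5,3.6,-213],[0,0,0.01]],[[29.5,3.6,-213],[0,0,0.01]]]' -1
```

```text
clock: 3.65
eef_pos: [0.4794, 0.1593, 0.0102]
eef_rot: [-0.0, 0.999, 0.048, 0.001]
contact_force: [0.8, -0.0, -0.2]
opening: 0.0871
```

```bash
python3 -m pendant '[[[0,-0.8,-2],[0,0,0]],[[0,-0.8,-2],[0,0,0]],[[0,-0.8,-2],[0,0,0]],[[0,-0.8,-2],[0,0,0]],[[0,-0.8,-2],[0,0,0]],[[0,-0.8,-2],[0,0,0]],[[0,-0.8,-2],[0,0,0]],[[0,-0.8,-2],[0,0,0]],[[0,-0.8,-2],[0,0,0]],[[0,-0.8,-2],[0,0,0]],[[0,-0.8,-2],[0,0,0]],[[0,-0.8,-2],[0,0,0]]]' 1 30
```

```text
clock: 4.85
eef_pos: [0.4789, 0.1584, 0.0076]
eef_rot: [0.0, 0.999, 0.048, 0.0]
contact_force: [-0.3, -0.3, 1.2]
opening: 0.0539
```

Gripped at 53.9 mm. Lifting now, then checking the hold with the wrist camera.

```bash
python3 -m pendant '[[[0,0,4],[0,0,0]],[[0,0,10],[0,0,0]],[[0,0,20],[0,0,0]],[[0,0,40],[0,0,0]],[[0,0,65],[0,0,0]],[[0,0,95],[0,0,0]],[[0,0,125],[0,0,0]],[[0,0,145],[0,0,0]],[[0,0,155],[0,0,0]],[[0,0,155],[0,0,0]],[[0,0,155],[0,0,0]]]'
python3 - <<'E'
from h import *
r=save('wrist','w3');print(get_state())
f=r['frame'];cv2.imwrite('pics/w3c.png',cv2.resize(f[140:420,180:380,::-1],None,fx=2.1,fy=2.1,interpolation=2))
E
```

```text
clock: 5.95
eef_pos: [0.4783, 0.158, 0.162]
eef_rot: [0.0, 0.999, 0.048, -0.001]
contact_force: [0.4, -0.8, -0.9]
opening: 0.0535
{'clock': 6.0, 'joint_pos': array([ 0.05105267,  0.30911201, -0.54456114,  1.97598754,  0.20053705,
        0.91101881, -2.07056271]), 'qvel': array([-4.58627546e-03,  1.06969653e-02,  2.06190145e-03,  4.16765111e-03,
       -6.31828949e-05, -1.92164307e-03,  2.26768797e-04]), 'effort': array([ 2.02850386e-02, -3.63427842e+01, -3.64044227e+00, -2.08286583e+01,
        1.08402577e-02, -9.80766350e-02,  2.28599984e-04]), 'eef_pos': array([0.47801302, 0.15790461, 0.16151673]), 'eef_rot': array([ 3.59786549e-04,  9.98828849e-01,  4.83704364e-02, -1.04941155e-03]), 'contact_force': array([ 0.94200214,  0.21368341, -0.70108393]), 'wrist_torque': array([0.04847455, 0.04212409, 0.01100742]), 'opening': 0.053553851598616434}
```

View pics/w3c.png

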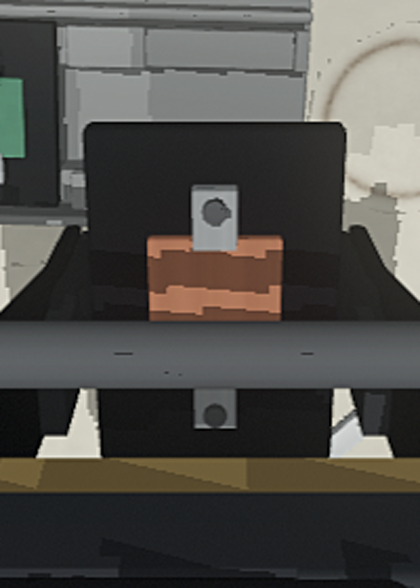

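The slide is held level. Its far edge runs from (88,123) to (345,123) in the crop, and the coupon and clips are visible on top.

```bash
cat > slide.py <<'E'
from fit import *
from scipy.spatial.transform import Rotation as Ro
def tool(s):
    q=s['eef_rot'];return Ro.from_quat(np.r_[q[1:],q[0]]).as_matrix(),s['eef_pos']
E
python3 - <<'E'
from slide import *
r=dict(np.load('w3.npz'));T,p=tool(get_state())
X=lambda a:((np.array(a)+.5)/2.1-.5+[180,140])
for Q in [[(92,128),(340,128),(336,312),(290,312),(290,180),(140,180),(140,312),(96,312)]]:
    c,n=fit(r,[X(a) for a in Q])
print('n tool',(T.T@n).round(4),'pitch about tool y deg',np.degrees(np.arctan2((T.T@n)[0],-(T.T@n)[2])))
for a in [(88,123),(216,122),(345,123)]:print((T.T@(onplane(r,*X(a),c,n)-p)).round(4))
f=r['frame'].astype(int)
u=X((120,123))[0]
for uu in (int(X((120,0))[0]),int(X((310,0))[0])):print([(v,f[v,uu].sum(),round(float(r['z_map'][v,uu]),3)) for v in range(194,204)])
E
```

```text
n [4.e-04 2.e-04 1.e+00] tilt 0.03 downhill yaw 28.4 rms 0.00047 4375 4785
n tool [-1.7e-03  4.0e-04 -1.0e+00] pitch about tool y deg -0.09546353819818339
[ 0.0417 -0.0261 -0.0205]
[ 0.0418 -0.0004 -0.0205]
[ 0.0416  0.0255 -0.0204]
[(194, np.int64(436), 0.329), (195, np.int64(435), 0.328), (196, np.int64(449), 0.33), (197, np.int64(476), 0.329), (198, np.int64(32), 0.152), (199, np.int64(86), 0.152), (200, np.int64(91), 0.151), (201, np.int64(100), 0.149), (202, np.int64(111), 0.148), (203, np.int64(108), 0.148)]
[(194, np.int64(534), 0.332), (195, np.int64(454), 0.334), (196, np.int64(524), 0.334), (197, np.int64(558), 0.334), (198, np.int64(58), 0.153), (199, np.int64(113), 0.15), (200, np.int64(127), 0.148), (201, np.int64(134), 0.147), (202, np.int64(136), 0.148), (203, np.int64(136), 0.147)]
```

```bash
cat > goal.py <<'E'
from slide import *
import sys
C=np.array([.6015,-.0748,.0703]);al,ps=np.radians([15.8,-15.6])
S=(Ro.from_euler('z',ps)*Ro.from_euler('y',-al))      # stage axes
OFF=np.array([.0015,0,-.013])                          # slide origin in tool
def goal(ex,ez,dl,ey=0):
    "lower edge at stage x=-40+ex, z=ez mm; extra tilt dl deg about it"
    R=S*Ro.from_euler('y',-np.radians(dl))
    o=C+S.apply(np.array([-40+ex,ey,ez])/1e3)+R.apply([.04,0,0])
    T=(R*Ro.from_euler('x',np.pi)).as_matrix()
    return T,o-T@OFF
def rel(*a):
    T0,p0=tool(get_state());T,p=goal(*a)
    print(a,'shift',((p-p0)*1e3).round(1),'turn',Ro.from_matrix(T@T0.T).as_rotvec().round(4))
def where():
    T0,p0=tool(get_state());o=S.inv().apply(p0+T0@OFF-C)*1e3
    R=S.inv()*Ro.from_matrix(T0)*Ro.from_euler('x',-np.pi)
    e=R.apply([-40,0,0])+o
    print('slide origin in stage mm',o.round(2),'low edge',e.round(2),'rot deg xyz',np.degrees(R.as_rotvec()).round(2),'F stage',S.inv().apply(get_state()['contact_force']).round(2),'M',S.inv().apply(get_state()['wrist_torque']).round(3),'open',get_state()['opening'])
E
python3 - <<'E'
from goal import *
rel(5,50,10);rel(5,8,10);where()
E
```

```text
(5, 50, 10) shift [ 116.8 -230.8  -47.6] turn [-0.0393 -0.4533 -0.3626]
(5, 8, 10) shift [ 127.8 -233.9  -88. ] turn [-0.0393 -0.4533 -0.3626]
slide origin in stage mm [-144.92  191.48  149.31] low edge [-180.79  177.05  159.55] rot deg xyz [ 2.86 15.73 21.02] F stage [ 0.63  0.46 -0.91] M [0.037 0.054 0.001] open 0.053553851598616434
```

```bash
python3 -m pendant '[[[5,-10,5],[0,-0.02,-0.02]],[[15,-30,10],[-0.004,-0.05,-0.04]],[[27,-55,10],[-0.009,-0.1,-0.08]],[[42,-83,10],[-0.013,-0.15,-0.12]],[[57,-113,10],[-0.017,-0.2,-0.16]],[[72,-143,10],[-0.022,-0.25,-0.2]],[[87,-171,10],[-0.026,-0.3,-0.24]],[[99,-195,5],[-0.03,-0.35,-0.28]],[[108,-213,-5],[-0.035,-0.4,-0.32]],[[113,-224,-20],[-0.0393,-0.4533,-0.3626]],[[116,-229.5,-33],[-0.0393,-0.4533,-0.3626]],[[117,-231,-40],[-0.0393,-0.4533,-0.3626]]]'
python3 - <<'E'
from goal import *
rel(5,10,10);where();save('scene','s4');r=read_camera('scene')
f=r['frame'];cv2.imwrite('pics/s4c.png',cv2.resize(f[110:250,210:390,::-1],None,fx=4,fy=4,interpolation=2))
E
```

```text
clock: 7.2
eef_pos: [0.5947, -0.0754, 0.1214]
eef_rot: [0.031, 0.965, -0.134, 0.221]
contact_force: [0.5, 0.2, -0.4]
opening: 0.0541
(5, 10, 10) shift [ 10.6  -0.5 -46. ] turn [0.0016 0.0004 0.003 ]
slide origin in stage mm [ 6.98 -2.33 63.97] low edge [-32.4   -2.25  56.99] rot deg xyz [ -0.14 -10.05  -0.13] F stage [ 0.35  0.34 -0.5 ] M [-0.015  0.642  0.017] open 0.05407099167926574
```

View pics/s4c.png

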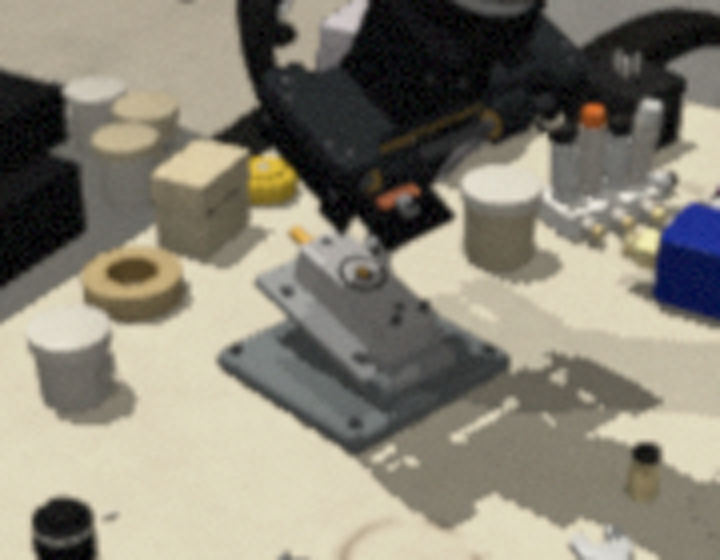

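The slide is held tilted above the chuck, which is visible with its valve at (365,270) and pins at about (400,318). Nothing else is close. Next I go down just above the face, uphill of the pins.

```bash
python3 -m pendant '[[[2,0,-8],[0,0,0]],[[4.5,0,-18],[0.001,0,0.002]],[[7,0,-28],[0.0016,0,0.003]],[[9,-0.2,-36],[0.0016,0,0.003]],[[10.2,-0.5,-42],[0.0016,0,0.003]],[[10.6,-0.5,-46],[0.0016,0,0.003]],[[10.6,-0.5,-46],[0.0016,0,0.003]],[[10.6,-0.5,-46],[0.0016,0,0.003]]]'
python3 - <<'E'
from goal import *
rel(5,2,10);where()
r=save('wrist','w5');f=r['frame'];cv2.imwrite('pics/w5.png',cv2.resize(f[130:420,130:430,::-1],None,fx=2,fy=2,interpolation=2))
E
```

```text
clock: 8.1
eef_pos: [0.6066, -0.0729, 0.0764]
eef_rot: [0.029, 0.966, -0.131, 0.222]
contact_force: [0.2, 0.3, -1.5]
opening: 0.0535
(5, 2, 10) shift [ 0.8 -3.5 -8.7] turn [-0.0016  0.0022 -0.0036]
slide origin in stage mm [ 5.08  3.15 17.74] low edge [-34.3    3.05  10.73] rot deg xyz [  0.19 -10.1    0.15] F stage [-0.27  0.34 -1.5 ] M [ 0.     0.633 -0.048] open 0.0535092530575927
```

View pics/w5.png

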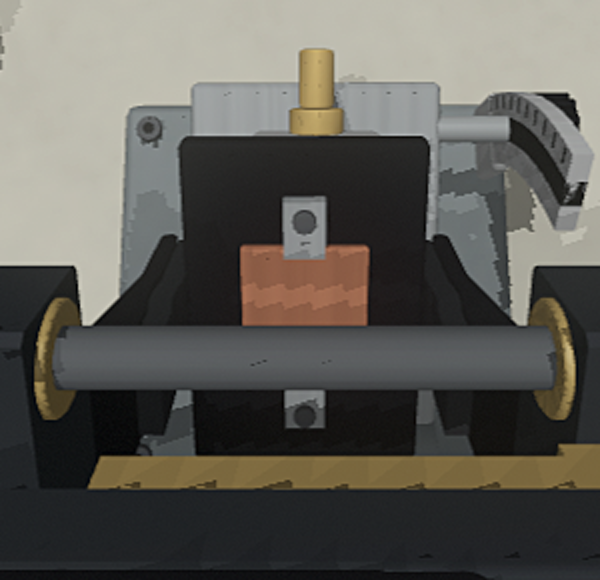

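In the wrist view the slide (183–428, centre about 305) sits slightly left of the table (192–440, centre about 316). That agrees with the computed +3 mm y error, so I correct it and come down.

```bash
python3 -m pendant '[[[0,-1.5,0],[0,0,0]],[[0,-3,0],[-0.0016,0.002,-0.0036]],[[0.4,-3.5,-3],[-0.0016,0.002,-0.0036]],[[0.8,-3.5,-6],[-0.0016,0.002,-0.0036]],[[0.8,-3.5,-8.5],[-0.0016,0.002,-0.0036]],[[0.8,-3.5,-8.5],[-0.0016,0.002,-0.0036]],[[0.8,-3.5,-8.5],[-0.0016,0.002,-0.0036]],[[0.8,-3.5,-8.5],[-0.0016,0.002,-0.0036]]]'
python3 - <<'E'
from goal import *
rel(5,0,10);where()
E
```

```text
clock: 8.95
eef_pos: [0.6076, -0.0767, 0.0689]
eef_rot: [0.03, 0.966, -0.132, 0.221]
contact_force: [0.7, 0.8, -0.4]
opening: 0.0537
(5, 0, 10) shift [ 0.3  0.1 -3.1] turn [-0.0001 -0.0012  0.0003]
slide origin in stage mm [ 4.98 -0.16  9.96] low edge [-34.42  -0.15   3.06] rot deg xyz [-0.02 -9.93 -0.01] F stage [ 0.37  0.95 -0.49] M [ 0.068  0.585 -0.059] open 0.0536857935061491
```

```bash
python3 -m pendant '[[[0.26,-0.07,-0.96],[0,0,0]],[[0.5,-0.14,-1.9],[0,0,0]],[[0.8,-0.2,-2.9],[0,0,0]],[[0.8,-0.2,-2.9],[0,0,0]],[[0.8,-0.2,-2.9],[0,0,0]]]'
python3 -c "from goal import *;where()"
python3 -m pendant '[[[0.13,-0.03,-0.5],[0,0,0]],[[0.26,-0.07,-0.96],[0,0,0]],[[0.26,-0.07,-0.96],[0,0,0]],[[0.26,-0.07,-0.96],[0,0,0]]]'
python3 -c "from goal import *;where()"
```

```text
clock: 9.45
eef_pos: [0.6088, -0.077, 0.0669]
eef_rot: [0.03, 0.966, -0.132, 0.22]
contact_force: [-0.5, -0.5, -0.8]
opening: 0.0533
slide origin in stage mm [ 5.66 -0.16  7.76] low edge [-33.76  -0.16   0.93] rot deg xyz [-0.03 -9.82  0.  ] F stage [-0.55 -0.62 -0.63] M [ 0.107  0.561 -0.044] open 0.05328867747076422
clock: 9.85
eef_pos: [0.6092, -0.0771, 0.0664]
eef_rot: [0.03, 0.966, -0.132, 0.219]
contact_force: [-0.8, -0.3, 0.3]
opening: 0.0533
slide origin in stage mm [ 5.9  -0.18  7.1 ] low edge [-33.52  -0.19   0.3 ] rot deg xyz [-0.04 -9.79  0.  ] F stage [-0.59 -0.48  0.43] M [ 0.009  0.679 -0.002] open 0.05334244757097857
```

```bash
python3 -m pendant '[[[0.13,-0.03,-0.5],[0,0,0]],[[0.26,-0.07,-0.96],[0,0,0]],[[0.26,-0.07,-0.96],[0,0,0]],[[0.26,-0.07,-0.96],[0,0,0]]]'
python3 -c "from goal import *;where()"
python3 -m pendant '[[[0.13,-0.03,-0.5],[0,0,0]],[[0.26,-0.07,-0.96],[0,0,0]],[[0.26,-0.07,-0.96],[0,0,0]],[[0.26,-0.07,-0.96],[0,0,0]]]'
python3 -c "from goal import *;where()"
```

```text
clock: 10.25
eef_pos: [0.6095, -0.0772, 0.0657]
eef_rot: [0.03, 0.966, -0.132, 0.219]
contact_force: [-1.5, 0.2, 1.9]
opening: 0.053
slide origin in stage mm [ 6.04 -0.17  6.42] low edge [-33.39  -0.18  -0.35] rot deg xyz [-0.05 -9.75  0.01] F stage [-0.91 -0.24  2.27] M [ 0.028  0.865 -0.018] open 0.05302880059451279
clock: 10.65
eef_pos: [0.6098, -0.0772, 0.0652]
eef_rot: [0.03, 0.966, -0.132, 0.219]
contact_force: [-4.6, 1.5, 5.9]
opening: 0.0539
slide origin in stage mm [ 6.19 -0.12  5.85] low edge [-33.24  -0.13  -0.9 ] rot deg xyz [-0.05 -9.71  0.02] F stage [-3.04  0.19  6.96] M [0.053 1.192 0.005] open 0.05390779313585405
```

The lower edge is touching the face at about 7 N. Easing off and sliding downhill to the pins.

```bash
python3 -m pendant '[[[-0.35,0.1,1.2],[0,0,0]],[[-1.3,0.36,0.95],[0,0,0]],[[-2.2,0.6,0.7],[0,0,0]],[[-3.1,0.87,0.4],[0,0,0]],[[-4.1,1.1,0.1],[0,0,0]],[[-5,1.4,-0.15],[0,0,0]],[[-5,1.4,-0.15],[0,0,0]],[[-5,1.4,-0.15],[0,0,0]]]'
python3 -c "from goal import *;where()"
python3 -m pendant '[[[-0.46,0.13,-0.14],[0,0,0]],[[-0.93,0.26,-0.27],[0,0,0]],[[-0.93,0.26,-0.27],[0,0,0]],[[-0.93,0.26,-0.27],[0,0,0]]]'
python3 -c "from goal import *;where()"
```

```text
clock: 11.45
eef_pos: [0.6054, -0.0761, 0.0659]
eef_rot: [0.03, 0.967, -0.132, 0.218]
contact_force: [-0.1, -0.4, -0.2]
opening: 0.0533
slide origin in stage mm [ 2.08 -0.15  7.73] low edge [-37.36  -0.17   1.05] rot deg xyz [-0.06 -9.61  0.02] F stage [-0.02 -0.45 -0.19] M [0.013 0.462 0.025] open 0.053273005218812015
clock: 11.85
eef_pos: [0.605, -0.0759, 0.0662]
eef_rot: [0.03, 0.966, -0.132, 0.218]
contact_force: [1.8, -0.5, -0.3]
opening: 0.0536
slide origin in stage mm [ 1.77 -0.08  8.16] low edge [-37.67  -0.1    1.47] rot deg xyz [-0.04 -9.62  0.02] F stage [ 1.68  0.02 -0.8 ] M [-0.004  0.076 -0.011] open 0.0536458176375122
```

```bash
python3 -c "
from goal import *
rel(2.3,0.3,8);rel(2.3,0.3,6);rel(2.3,0.3,4);rel(2.3,0.2,2);rel(2.3,0,0)"
```

```text
(2.3, 0.3, 8) shift [ 0.4 -0.  -2.3] turn [ 0.0084  0.027  -0.0001]
(2.3, 0.3, 6) shift [ 0.5 -0.1 -3.7] turn [ 0.0178  0.0607 -0.0001]
(2.3, 0.3, 4) shift [ 0.6 -0.1 -5.1] turn [ 0.0272  0.0943 -0.0001]
(2.3, 0.2, 2) shift [ 0.6 -0.1 -6.6] turn [ 3.660e-02  1.279e-01 -1.000e-04]
(2.3, 0, 0) shift [ 0.6 -0.1 -8.2] turn [ 4.600e-02  1.615e-01 -1.000e-04]
```

```bash
python3 -m pendant '[[[0.2,0,-1.2],[0.004,0.013,0]],[[0.4,0,-2.3],[0.0084,0.027,0]],[[0.45,-0.05,-3],[0.013,0.044,0]],[[0.5,-0.1,-3.7],[0.0178,0.0607,0]],[[0.5,-0.1,-3.7],[0.0178,0.0607,0]],[[0.5,-0.1,-3.7],[0.0178,0.0607,0]]]'
python3 -c "from goal import *;where()"
```

```text
clock: 12.45
eef_pos: [0.6056, -0.076, 0.0627]
eef_rot: [0.026, 0.973, -0.133, 0.188]
contact_force: [1.4, -0.2, 0.7]
opening: 0.0533
slide origin in stage mm [ 2.11 -0.03  4.58] low edge [-3.767e+01 -3.000e-02  3.800e-01] rot deg xyz [ 0.01 -6.03  0.  ] F stage [1.53 0.17 0.32] M [ 0.02  -0.062 -0.051] open 0.0532509548138739
```

```bash
python3 -m pendant '[[[0.03,0,-0.7],[0.0047,0.0168,0]],[[0.07,0,-1.4],[0.0094,0.0336,0]],[[0.1,0,-2.2],[0.0141,0.0504,0]],[[0.1,0,-2.2],[0.0141,0.0504,0]],[[0.1,0,-2.2],[0.0141,0.0504,0]]]'
python3 -c "from goal import *;where()"
python3 -m pendant '[[[0.03,0,-0.7],[0.0047,0.0168,0]],[[0.03,0,-1.4],[0.0094,0.0336,0]],[[0.03,0,-1.4],[0.0094,0.0336,0]],[[0.03,0,-1.4],[0.0094,0.0336,0]]]'
python3 -c "from goal import *;where();rel(2.3,0,0)"
```

```text
clock: 12.95
eef_pos: [0.6055, -0.0759, 0.0603]
eef_rot: [0.022, 0.977, -0.134, 0.162]
contact_force: [0.9, -1.1, 3.5]
opening: 0.0537
slide origin in stage mm [ 2.1  -0.02  2.33] low edge [-3.784e+01 -3.000e-02  2.300e-01] rot deg xyz [-0.   -3.01  0.01] F stage [ 2.11 -0.76  3.08] M [-0.068 -0.039  0.014] open 0.05371110594879233
clock: 13.35
eef_pos: [0.6054, -0.0759, 0.0587]
eef_rot: [0.02, 0.98, -0.134, 0.144]
contact_force: [-0.4, -0.5, 4.3]
opening: 0.0535
slide origin in stage mm [ 2.02 -0.05  0.76] low edge [-37.98  -0.04   0.09] rot deg xyz [ 0.   -0.96 -0.01] F stage [ 0.9  -0.57  4.17] M [-0.055  0.012 -0.003] open 0.053535163079032465
(2.3, 0, 0) shift [ 0.3 -0.  -0.7] turn [0.0044 0.0162 0.0001]
```

```bash
python3 -m pendant '[[[0.15,0,-0.4],[0.002,0.008,0]],[[0.2,0,-0.8],[0.0044,0.0162,0]],[[0.2,0,-0.8],[0.0044,0.0162,0]],[[0.2,0,-0.8],[0.0044,0.0162,0]]]'
python3 -c "from goal import *;where()"
python3 -m pendant '[[[0.13,-0.03,-0.5],[0,0,0]],[[0.26,-0.07,-0.96],[0,0,0]],[[0.26,-0.07,-0.96],[0,0,0]],[[0.26,-0.07,-0.96],[0,0,0]]]'
python3 -c "from goal import *;where()"
```

```text
clock: 13.75
eef_pos: [0.6052, -0.0759, 0.0582]
eef_rot: [0.019, 0.981, -0.134, 0.136]
contact_force: [-2.4, -0.4, 7.6]
opening: 0.0533
slide origin in stage mm [ 1.95 -0.01  0.29] low edge [-3.805e+01 -2.000e-02  3.100e-01] rot deg xyz [-0.04  0.03  0.02] F stage [-0.07 -1.04  7.96] M [-0.061  0.252  0.001] open 0.053304403189562734
clock: 14.15
eef_pos: [0.6053, -0.0759, 0.0581]
eef_rot: [0.019, 0.981, -0.134, 0.136]
contact_force: [-6.3, 0.5, 16.2]
opening: 0.0536
slide origin in stage mm [ 1.95 -0.04  0.18] low edge [-38.05  -0.05   0.19] rot deg xyz [-0.08  0.01  0.02] F stage [-1.53 -1.26 17.29] M [-0.137  0.75  -0.005] open 0.05363391186399714
```

```bash
python3 -m pendant '[[[-0.3,0.08,0.2],[0,0,0]],[[-0.6,0.17,0.2],[0,0,0]],[[-0.6,0.17,0.2],[0,0,0]]]'
python3 -c "from goal import *;where()"
python3 -m pendant '[[[0,0,0],[0.0024,0.0084,0]],[[0,0,0],[0.0047,0.0168,0]],[[0,0,0],[0.0047,0.0168,0]],[[0,0,0],[0.0047,0.0168,0]]]'
python3 - <<'E'
from goal import *
where();r=save('wrist','w6')
f=r['frame'];cv2.imwrite('pics/w6.png',cv2.resize(f[130:420,130:430,::-1],None,fx=2,fy=2,interpolation=2))
E
```

```text
clock: 14.45
eef_pos: [0.6053, -0.0759, 0.0581]
eef_rot: [0.019, 0.981, -0.134, 0.136]
contact_force: [-3.3, 0.2, 11.9]
opening: 0.0533
slide origin in stage mm [ 1.96 -0.03  0.23] low edge [-38.04  -0.04   0.2 ] rot deg xyz [-0.05 -0.04  0.01] F stage [ 0.16 -0.67 12.36] M [-0.105  0.31  -0.012] open 0.05334954304093435
clock: 14.85
eef_pos: [0.605, -0.0758, 0.0581]
eef_rot: [0.018, 0.982, -0.135, 0.128]
contact_force: [-4.8, -0.2, 12.5]
opening: 0.0533
slide origin in stage mm [ 1.95 -0.03  0.24] low edge [-38.05  -0.04   0.93] rot deg xyz [-0.05  0.99  0.01] F stage [-1.02 -1.54 13.26] M [-0.185  0.401  0.009] open 0.05331656921609129
```

View pics/w6.png

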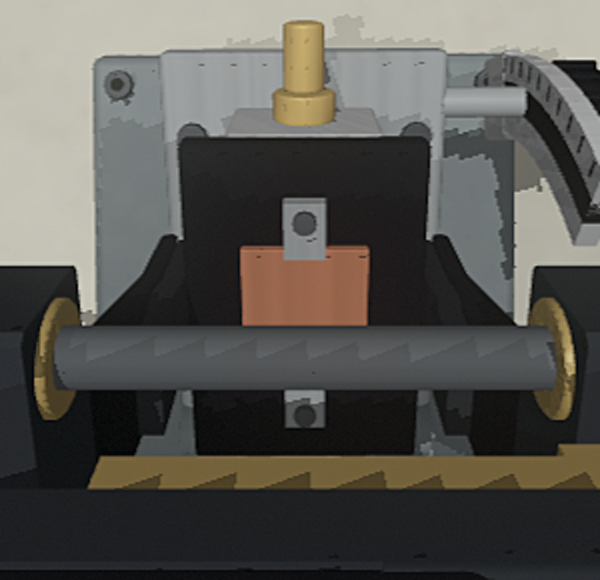

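The slide is on the chuck with the nozzle visible above it (303,100) and the chuck's end visible symmetrically (230–380). I now compare plane fits: slide against tool, and slide against the face normal.

Run:
```python
from goal import *
X=lambda a:((np.array(a)+.5)/2-.5+[130,130])
T,p=tool(get_state())
Q=[(188,145),(422,145),(417,316),(376,316),(376,188),(232,188),(232,316),(190,316)]
r6=dict(np.load('w6.npz'));r5=dict(np.load('w5.npz'))
for r in(r5,r6):
    c,n=fit(r,[X(a) for a in Q]);nc=r['R']@n;print('cam n',nc.round(4),'cam depth offs',(r['R']@c+r['t'])@nc)
print('slide n in stage',S.inv().apply(n).round(4),' tool',(T.T@n).round(4))
for a in [(181,137),(305,137),(428,137)]:print('far top edge in stage',(S.inv().apply(onplane(r6,*X(a),c,n)-C)*1e3).round(2), 'tool',(T.T@(onplane(r6,*X(a),c,n)-p)*1e3).round(2))
print('chuck strip'); cc,nn=fit(r6,[X(a) for a in [(238,110),(270,110),(270,134),(230,134)]]);print((S.inv().apply(cc-C)*1e3).round(2))
print('plate L');c2,n2=fit(r6,[X(a) for a in [(170,60),(275,60),(270,100),(225,105),(215,130),(170,130)]]);print((S.inv().apply(c2-C)*1e3).round(2),S.inv().apply(n2).round(4))
print('plate L w1');Y=lambda a:((np.array(a)+.5)/4-.5+[124,10])
r1=dict(np.load('w1.npz'));c1,n1=fit(r1,[Y(a) for a in [(325,20),(350,100),(262,380),(245,400)]]);print(S.inv().apply(n1).round(4))
c1,n1=fit(r1,[Y(a) for a in [(330,10),(440,50),(420,95),(365,75),(280,400),(250,400)]]);print(S.inv().apply(n1).round(4),(S.inv().apply(c1-C)*1e3).round(2))
```

```text
n [-0.4224  0.1133  0.8993] tilt 25.93 downhill yaw 165.0 rms 0.00047 4056 4465
cam n [ 6.000e-04  2.855e-01 -9.584e-01] cam depth offs -0.1427548326865119
n [-0.2636  0.0731  0.9618] tilt 15.88 downhill yaw 164.5 rms 0.00047 4092 4469
cam n [ 0.001   0.3028 -0.9531] cam depth offs -0.14127099374393182
slide n in stage [-1.4e-03 -5.0e-04  1.0e+00]  tool [-0.0187  0.0014 -0.9998]
far top edge in stage [42.1  26.52  7.3 ] tool [ 41.6  -26.51 -20.83]
far top edge in stage [42.09  0.53  7.29] tool [ 41.58  -0.53 -20.79]
far top edge in stage [ 42.08 -25.25   7.28] tool [ 41.56  25.26 -20.75]
chuck strip
n [ 0.9296 -0.25    0.2707] tilt 74.29 downhill yaw -15.0 rms 0.00016 129 129
[ 40.57  12.68 -10.73]
plate L
n [-0.2672  0.0759  0.9606] tilt 16.13 downhill yaw 164.1 rms 0.00049 1011 1155
[ 45.06  23.62 -27.62] [-0.0058  0.0013  1.    ]
plate L w1
n [-0.0934  0.5569  0.8253] tilt 34.38 downhill yaw 99.5 rms 0.00073 178 218
[-0.006   0.5113  0.8594]
n [-0.2599  0.0841  0.962 ] tilt 15.85 downhill yaw 162.1 rms 0.00067 581 728
[-7.000e-04  1.120e-02  9.999e-01] [ 13.8   28.87 -27.6 ]
```

The slide lies flush: its normal is within 0.1° of the face and its top is 7.3 mm above it. It is centred across the face, and the stage tilt is unchanged. The shear reads slightly downhill, so I ease the press and confirm it is seated against the pins.

```bash
python3 -m pendant '[[[-0.55,0.15,0.1],[0,0,0]],[[-1.0,0.28,0.1],[0,0,0]],[[-1.5,0.4,0],[0,0,0]],[[-1.5,0.4,0],[0,0,0]],[[-1.5,0.4,0],[0,0,0]]]'
python3 -c "from goal import *;where()"
python3 -m pendant '[[[-0.5,0.13,-0.14],[0,0,0]],[[-0.9,0.26,-0.27],[0,0,0]],[[-0.9,0.26,-0.27],[0,0,0]],[[-0.9,0.26,-0.27],[0,0,0]]]'
python3 -c "from goal import *;where()"
```

```text
clock: 15.4
eef_pos: [0.605, -0.0758, 0.0581]
eef_rot: [0.018, 0.982, -0.135, 0.129]
contact_force: [0.8, -1.2, 6.4]
opening: 0.0536
slide origin in stage mm [ 1.83 -0.02  0.27] low edge [-3.817e+01 -2.000e-02  8.700e-01] rot deg xyz [0.01 0.86 0.  ] F stage [ 2.78 -0.95  5.91] M [-0.116 -0.451  0.   ] open 0.05363238008719927
clock: 15.8
eef_pos: [0.6049, -0.0757, 0.0581]
eef_rot: [0.017, 0.982, -0.134, 0.13]
contact_force: [2.7, -1.5, 5.7]
opening: 0.0539
slide origin in stage mm [1.75 0.03 0.29] low edge [-3.825e+01  3.000e-02  8.300e-01] rot deg xyz [0.03 0.77 0.  ] F stage [ 4.47 -0.72  4.62] M [-0.189 -0.799  0.011] open 0.053860783117103114
```

The pins hold it: 2.4 mm of commanded push moved it about 0.2 mm, with 4.5 N of reaction. Now the final press.

```bash
python3 -m pendant '[[[0.13,-0.03,-0.5],[0,0,0]],[[0.26,-0.07,-0.96],[0,0,0]],[[0.26,-0.07,-0.96],[0,0,0]],[[0.26,-0.07,-0.96],[0,0,0]],[[0.26,-0.07,-0.96],[0,0,0]],[[0.26,-0.07,-0.96],[0,0,0]]]'
python3 - <<'E'
from goal import *
where();r=save('wrist','w7');save('scene','s7')
X=lambda a:((np.array(a)+.5)/2-.5+[130,130])
Q=[(188,145),(422,145),(417,316),(376,316),(376,188),(232,188),(232,316),(190,316)]
c,n=fit(r,[X(a) for a in Q]);print('slide n in stage',S.inv().apply(n).round(4),'height',S.inv().apply(c-C)[2]*1e3)
c2,n2=fit(r,[X(a) for a in [(170,60),(275,60),(270,100),(225,105),(215,130),(170,130)]])
c,n=fit(r,[X(a) for a in Q])
t0=dict(np.load('t1.npz'));t=read_camera('top');cv2.imwrite('pics/t7.png',np.hstack([t['frame'][100:290,120:420,::-1],np.dstack([cv2.absdiff(t['frame'],t0['frame'])[100:290,120:420].max(2)]*3)]))
s=dict(np.load('s7.npz'));cv2.imwrite('pics/s7.png',cv2.resize(s['frame'][110:360,190:390,::-1],None,fx=2.4,fy=2.4,interpolation=2))
where()
E
```

```text
clock: 16.4
eef_pos: [0.6049, -0.0757, 0.058]
eef_rot: [0.018, 0.982, -0.135, 0.13]
contact_force: [-0.9, -0.2, 13.1]
opening: 0.0537
slide origin in stage mm [1.74 0.03 0.18] low edge [-3.826e+01  3.000e-02  7.100e-01] rot deg xyz [-0.01  0.76  0.  ] F stage [ 2.8  -0.43 12.85] M [-0.3   -0.351  0.001] open 0.05367859015388509
n [-0.2652  0.0726  0.9615] tilt 15.96 downhill yaw 164.7 rms 0.00047 4070 4468
slide n in stage [-0.0028 -0.0014  1.    ] height 7.257013132353699
n [-0.2645  0.0776  0.9612] tilt 16.0 downhill yaw 163.7 rms 0.00049 994 1149
n [-0.2652  0.0726  0.9615] tilt 15.96 downhill yaw 164.7 rms 0.00047 4070 4468
slide origin in stage mm [1.78 0.02 0.19] low edge [-3.822e+01  2.000e-02  7.200e-01] rot deg xyz [-0.01  0.75  0.01] F stage [ 2.93 -2.43 13.79] M [-0.293 -0.286  0.042] open 0.05342542102360839
```

View pics/s7.png

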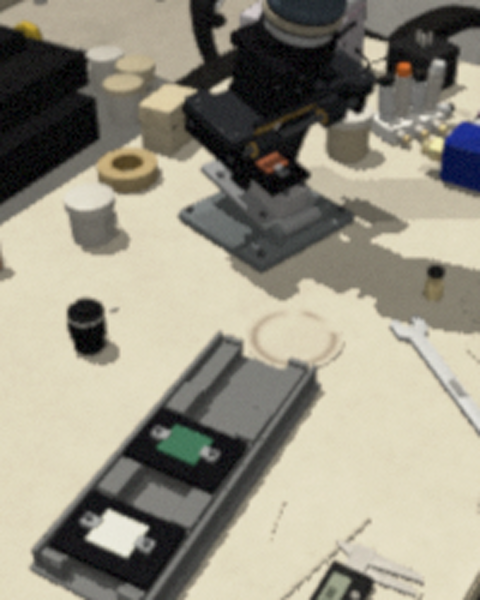

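View pics/t7.png

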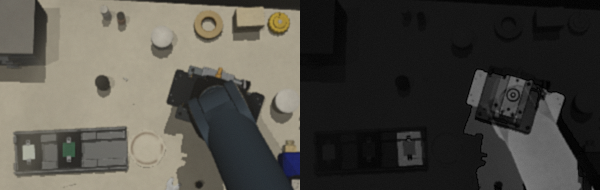

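The scene picture shows the copper slide on the chuck (275,165), still in the jaws, with the green (185,443) and white (117,533) slides still in the tray. The top difference picture changes only at the copper slot (410,150) and under the arm, so the objective, the cups and the other slides have not moved. Handing in.

```bash
python3 -c "
from goal import *
print(job_done());where()"
```

```text
the job is handed in; nothing more can be done
None
the job is handed in; nothing more can be done
```

The copper slide is on the tilted stage, coupon up, and I handed the job in at about 17 s with the gripper still holding it and pressing it down. I lifted it from the tray by its long edges and set the lower edge down just uphill of the pins. I then slid it down to them, tilted it flat by feel and pressed it on.

**Last checks:**
- **Flush:** the slide's tilt was 15.96°, against 15.8° measured for the bare face and 16.0° for the table plate afterwards. Its top was 7.26 mm above the face for a 7 mm slide.
- **Stage setting:** unchanged within measurement noise. The normal force was about 13 N at the end and peaked at about 17 N, well under the 35 N slip limit.
- **Valve:** the spring needs 4.5 N, and the resistance had turned stiff, so the tip should be fully in. I could not see it directly under the slide.
- **Pins:** the slide is seated with about 3 N against them, and a 2.4 mm commanded push moved it only about 0.2 mm.
- **Centring:** about 0.5 mm or better across the face.
- **Other things:** the before-and-after top pictures show no change at the other slides, the objective or the cups.

**What disagreed:**
- **Pin position:** the pins stopped the slide about 2 mm uphill of where my camera estimate put them. I trusted the contact.
- **Slide pivot:** the slide turned about 1° in the jaws while I was settling it flat, so the gripper ended about 0.75° off the face normal.
- **Slide height from two views:** one two-view estimate of the copper slide's height gave 20 mm against 31 mm from depth. I used the depth, which matched the text and the grasp.

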